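Roll-test grill rollers and scrap the one that wobbles

ROBOT

A 7-joint arm with a two-finger parallel gripper is mounted at the origin on the work surface. World frame = base frame: x ahead of the robot, y to its left, z up, the work surface at z = 0. Lengths are in m, angles in rad, forces in N, time in s.
With the tool pointing down it reaches from about 0.35 to 0.9 m from the base axis. Payload 8.1 kg.
Tool frame: the origin (TCP) lies on the centre line of the jaws, within the pads' length; the fingertips stand 8 mm ahead of it and the grasp point (between the pads) lies 11 mm behind it; z points along the fingers, y is the line along which they close (so a half turn about z gives the same grasp; the last joint's range is limited). The gripper opens to 85 mm and grips with 20 to 120 N. Pads are 22 mm wide; open, the fingers measure 114 mm over their backs; the gripper's body (76 mm by 85 mm) begins 54 mm behind the grasp point. The pads swing forward as they close: fully open they stand 13 mm farther back than shut.
Start: joints at [-1.218, 0.434, 0.025, 1.573, -0.012, 1.134, -0.075], TCP at [0.275, 0.561, 0.239] pointing down, gripper open.
Joint ranges: [-2.62, 2.62], [-0.44, 2.09], [-1.27, 1.32], [0.08, 2.57], [-1.32, 4.46], [0.12, 2], [-2.74, 2.74]. Speed limits (rad/s): [2.22, 2.22, 3.01, 3.01, 3.14, 3.14, 3.14].

INTERFACE

Orientations are given as a unit quaternion [x, y, z, w].
In Python, from rig import manip gives the robot as it stands.
- The arm moves only by the tool servo_tool, never from a script. Its argument "increments" is a list of rows, each a list of 2 entries, a list of its own where there are three numbers: the shift along the tool's x, y, z in mm, then the turn about the tool's z in degrees. A call has exactly 8 rows; each row shifts and turns the commanded pose from where the row before left it, along the tool's axes as they then stand; what a row does not reach is not made up. A row lasts 1/10 s, in which the tool goes at most 50 mm and 8.59 degrees, less where a joint would pass 70% of its speed; a pose out of reach is approached as far as the arm can. A call is refused whole if a number of a shift passes 50 or a number of a turn 8.59, either way. A call with a gripper value outside its range is refused whole. "hand" is the closure, from -1 (fully open) to 1 (shut), set as the call begins (left out, the last holds). The fingers move at their own pace and stop on an object; "squeeze" is the grip in N (left out, the last holds). Time passes only in rows, so rows that do not move let the fingers close, or fill a call up. It gives the time, the measured TCP pose, the force, the opening and the grip force at its end, in the units of the state.
- manip.get_state(): the state, without advancing time (a new reading comes with each control period).
- manip.read_camera(name): name is "scene" or "top" or "wrist"; returns the picture (480x640x3 uint8, red, green, blue); there is no depth.
- manip.calibration(name): a dict with "fx", "fy", "cx", "cy" (pixels), "cam_to_world" (4x4, takes a point from camera to world coordinates). Camera axes: x right, y up, looking along -z (the intrinsics and any distortion apply to the point x, -y, -z); pixel columns grow to the right and rows downward; lengths in m; the calibration is good to about 2 mm. A picture is of the moment at which its call begins: read the wrist's pose just before it. calibration takes no time and is no camera call; for the wrist camera it gives the pose at the moment of the call.
- manip.sign_off(): hands the job in; it is judged then, once.
Trained networks look in the newest picture that a camera, given by its name, has taken for a name from the list of things; names that differ only in an ending like _2 or _b are one class to them, and where a whole thing is asked for, a point or a joint stands for the part that bears it (a point fixed in the world has none). Each returns a list of dicts, best first, with "conf" (0 to 1); they miss things now and then, are a little off and sometimes report something else, mostly with a low value. They report only what shows in the picture. A call takes as long as a camera call. They do not tell look-alikes from the thing itself.
- manip.boxes_of(camera, target): "centre" ([column, row] in pixels, amid what is visible of it).
- manip.outline_of(camera, target): "region" (480x640 bool, what is visible of it) and "centre" ([column, row] in pixels, amid what is visible of it).
- manip.pinpoint(camera, target): "centre" ([column, row] in pixels: a listed point, or the origin of a listed thing).
The state is a dict: "time": time; "joint_positions": joint angles; "dq": joint speeds; "joint_efforts": joint torques, N m; "ee_pos": TCP position; "tcp_rot": TCP orientation; "force": force on the tool from outside, world axes, zero at the start; "wrist_torque": the same for the moment, N m; "opening": opening from 0.0 (shut) to 1.0 (fully open); "gripper_force": force on a finger pad.
Only numpy, scipy, OpenCV 4.12 (cv2) and the standard library are available. Lean on these libraries where they do the work, as an engineer would, in place of code of your own. Each camera call takes 0.05 s, during which the arm holds its last target. There are 200 camera calls.

TASK

One of the three steel rollers lying on the sprung test plate is out of round. Press lightly (about 5 N) on top of each in turn with the fingertips and, keeping up the pressure, roll it away from you through at least half a turn (about 30 mm), feeling whether it rises and falls and never pressing it on the plate harder than 20 N. When all three have been rolled, lay the one that wobbles in the shallow scrap tray without dropping it, leave the two true ones lying on the plate, and don't shift the other things.

Things in the scene. Friction and masses are not known exactly. Their poses are not given: they have to be found in the camera images.
- roller_a_center (a point): centre of a steel roller, 9 mm above the plate face; barrel 80 mm long, 18 mm thick, 160 g, 8 mm stub pins 8 mm long at both ends. Own y = its axis, roughly the plate's y; own z starts up, turns as it rolls. The three look alike: two are round, one (any) is 18 by 20.5 mm, starting 18 mm way up, pins 1.25 mm off centre: its top rises and falls 2.5 mm in half a turn
- roller_b_center (a point): centre of a steel roller, 9 mm above the plate face; barrel 80 mm long, 18 mm thick, 160 g, 8 mm stub pins 8 mm long at both ends. Own y = its axis, roughly the plate's y; own z starts up, turns as it rolls. The three look alike: two are round, one (any) is 18 by 20.5 mm, starting 18 mm way up, pins 1.25 mm off centre: its top rises and falls 2.5 mm in half a turn
- roller_c_center (a point): centre of a steel roller, 9 mm above the plate face; barrel 80 mm long, 18 mm thick, 160 g, 8 mm stub pins 8 mm long at both ends. Own y = its axis, roughly the plate's y; own z starts up, turns as it rolls. The three look alike: two are round, one (any) is 18 by 20.5 mm, starting 18 mm way up, pins 1.25 mm off centre: its top rises and falls 2.5 mm in half a turn
- plate: flat metal plate on a sprung stand (it sinks 1 mm per 10 N), 310 mm (own x, away from the robot) by 430 mm (own y), 12 mm thick, with 8 mm high stop bars along its near and far edges. Origin: centre of its underside, 14 mm above the table. The rollers lie side by side in its near half, 65 to 105 mm nearer than its centre, so own +x is the free way to roll
- tray: fixed shallow open grey scrap tray, 200 mm (own x) by 170 mm (own y) outside, walls 30 mm high and 4 mm thick, floor 4 mm thick, on the table to the left or right of the plate. Origin: centre of its underside. A steel utensil bin, 60 mm deep, stands on the other side
- collar: bystander: a loose steel collar, 42 mm across, 14 mm high, on the far part of the plate; origin in its underside; leave it alone
- wrench: bystander: a loose wrench 170 mm long; origin in its underside; leave it alone
- jar: bystander: a closed jar, 70 mm across, 100 mm high; origin in its underside; leave it alone
- mug: bystander: a white mug, 80 mm across, 90 mm high; origin in its underside; leave it alone
- brush: bystander: a brush lying down; origin in its underside; leave it alone
Not all that is in view belongs to the job. Leave any green look-alike of the part that bears roller_b_center alone.

How it is judged:
On the way, in this order (a step that is already met when the one before it is completed fails the run):
1. one roller is turned upside down (within about 55 degrees) by rolling it on the plate under light finger pressure (over 3.5 N on the plate) (((angle between roller_a_center's own z axis and vertical above 2.2 rad and distance of roller_a_center from where it was at the start of the episode above 0.018 m and contact force between the fingers and roller_a above 0.5 N and contact force between roller_a and plate above 3.5 N) or (angle between roller_b_center's own z axis and vertical above 2.2 rad and distance of roller_b_center from where it was at the start of the episode above 0.018 m and contact force between the fingers and roller_b above 0.5 N and contact force between roller_b and plate above 3.5 N) or (angle between roller_c_center's own z axis and vertical above 2.2 rad and distance of roller_c_center from where it was at the start of the episode above 0.018 m and contact force between the fingers and roller_c above 0.5 N and contact force between roller_c and plate above 3.5 N))), for 0.05 s.
2. that one lies on the plate 18 mm or more from its start, and a second one is rolled upside down likewise ((((distance of roller_a_center from where it was at the start of the episode above 0.018 m and contact force between roller_a and plate above 0.3 N) and (angle between roller_b_center's own z axis and vertical above 2.2 rad and distance of roller_b_center from where it was at the start of the episode above 0.018 m and contact force between the fingers and roller_b above 0.5 N and contact force between roller_b and plate above 3.5 N)) or ((distance of roller_a_center from where it was at the start of the episode above 0.018 m and contact force between roller_a and plate above 0.3 N) and (angle between roller_c_center's own z axis and vertical above 2.2 rad and distance of roller_c_center from where it was at the start of the episode above 0.018 m and contact force between the fingers and roller_c above 0.5 N and contact force between roller_c and plate above 3.5 N)) or ((distance of roller_b_center from where it was at the start of the episode above 0.018 m and contact force between roller_b and plate above 0.3 N) and (angle between roller_a_center's own z axis and vertical above 2.2 rad and distance of roller_a_center from where it was at the start of the episode above 0.018 m and contact force between the fingers and roller_a above 0.5 N and contact force between roller_a and plate above 3.5 N)) or ((distance of roller_b_center from where it was at the start of the episode above 0.018 m and contact force between roller_b and plate above 0.3 N) and (angle between roller_c_center's own z axis and vertical above 2.2 rad and distance of roller_c_center from where it was at the start of the episode above 0.018 m and contact force between the fingers and roller_c above 0.5 N and contact force between roller_c and plate above 3.5 N)) or ((distance of roller_c_center from where it was at the start of the episode above 0.018 m and contact force between roller_c and plate above 0.3 N) and (angle between roller_a_center's own z axis and vertical above 2.2 rad and distance of roller_a_center from where it was at the start of the episode above 0.018 m and contact force between the fingers and roller_a above 0.5 N and contact force between roller_a and plate above 3.5 N)) or ((distance of roller_c_center from where it was at the start of the episode above 0.018 m and contact force between roller_c and plate above 0.3 N) and (angle between roller_b_center's own z axis and vertical above 2.2 rad and distance of roller_b_center from where it was at the start of the episode above 0.018 m and contact force between the fingers and roller_b above 0.5 N and contact force between roller_b and plate above 3.5 N)))), for 0.05 s.
3. two lie on the plate 18 mm or more from their starts, and the third is rolled upside down likewise ((((distance of roller_a_center from where it was at the start of the episode above 0.018 m and contact force between roller_a and plate above 0.3 N) and (distance of roller_b_center from where it was at the start of the episode above 0.018 m and contact force between roller_b and plate above 0.3 N) and (angle between roller_c_center's own z axis and vertical above 2.2 rad and distance of roller_c_center from where it was at the start of the episode above 0.018 m and contact force between the fingers and roller_c above 0.5 N and contact force between roller_c and plate above 3.5 N)) or ((distance of roller_a_center from where it was at the start of the episode above 0.018 m and contact force between roller_a and plate above 0.3 N) and (distance of roller_c_center from where it was at the start of the episode above 0.018 m and contact force between roller_c and plate above 0.3 N) and (angle between roller_b_center's own z axis and vertical above 2.2 rad and distance of roller_b_center from where it was at the start of the episode above 0.018 m and contact force between the fingers and roller_b above 0.5 N and contact force between roller_b and plate above 3.5 N)) or ((distance of roller_b_center from where it was at the start of the episode above 0.018 m and contact force between roller_b and plate above 0.3 N) and (distance of roller_c_center from where it was at the start of the episode above 0.018 m and contact force between roller_c and plate above 0.3 N) and (angle between roller_a_center's own z axis and vertical above 2.2 rad and distance of roller_a_center from where it was at the start of the episode above 0.018 m and contact force between the fingers and roller_a above 0.5 N and contact force between roller_a and plate above 3.5 N)))), for 0.05 s.
At the end, for the whole second after the job is handed in: the out-of-round roller (the one whose centre lies 1.25 mm off its pins) lies at rest inside the scrap tray (its centre within the walls and less than 25 mm above the table); the two round rollers lie at rest on the plate's face (centre over the plate, 5 to 16 mm above its face) (((distance between roller_a and roller_a_center above 0.0006 m and (x of roller_a_center in the frame of tray between -0.092 and 0.092 m and y of roller_a_center in the frame of tray between -0.08 and 0.08 m and z of roller_a_center in the frame of tray below 0.025 m)) or (distance between roller_a and roller_a_center below 0.0006 m and (z of roller_a_center in the frame of plate between 0.017 and 0.028 m and x of roller_a_center in the frame of plate between -0.15 and 0.15 m and y of roller_a_center in the frame of plate between -0.215 and 0.215 m))) and linear speed of each of roller_a, roller_b, roller_c below 0.02 m/s and angular speed of each of roller_a, roller_b, roller_c below 0.5 rad/s and ((distance between roller_b and roller_b_center above 0.0006 m and (x of roller_b_center in the frame of tray between -0.092 and 0.092 m and y of roller_b_center in the frame of tray between -0.08 and 0.08 m and z of roller_b_center in the frame of tray below 0.025 m)) or (distance between roller_b and roller_b_center below 0.0006 m and (z of roller_b_center in the frame of plate between 0.017 and 0.028 m and x of roller_b_center in the frame of plate between -0.15 and 0.15 m and y of roller_b_center in the frame of plate between -0.215 and 0.215 m))) and ((distance between roller_c and roller_c_center above 0.0006 m and (x of roller_c_center in the frame of tray between -0.092 and 0.092 m and y of roller_c_center in the frame of tray between -0.08 and 0.08 m and z of roller_c_center in the frame of tray below 0.025 m)) or (distance between roller_c and roller_c_center below 0.0006 m and (z of roller_c_center in the frame of plate between 0.017 and 0.028 m and x of roller_c_center in the frame of plate between -0.15 and 0.15 m and y of roller_c_center in the frame of plate between -0.215 and 0.215 m)))); the robot touches nothing.
It fails at once if a roller is pressed on the plate with more than 20 N (contact force between any of roller_a, roller_b, roller_c and plate above 20 N).
It fails at once if a roller is dropped or flung (moves faster than 0.7 m/s with nothing holding it) ((contact force between the fingers and roller_a below 0.01 N and linear speed of roller_a above 0.7 m/s) or (contact force between the fingers and roller_b below 0.01 N and linear speed of roller_b above 0.7 m/s) or (contact force between the fingers and roller_c below 0.01 N and linear speed of roller_c above 0.7 m/s)).
It fails at once if the collar, wrench, jar, mug or brush is shifted more than 30 mm (distance of any of collar, wrench, jar, mug, brush from where it was at the start of the episode above 0.03 m).
It also fails if it takes over 72 s, if anything falls off the work surface, if the arm or the gripper's body presses on something with over 40 N, if the wrist force passes 120 N, or if a joint passes its speed limit or range.

## Working session

There is one attempt and no reset: what is moved stays moved. The work goes in short steps, Python scripts to look and compute and a tool call to move; the robot and the scene stay as the last step left them, time stands still between calls to the robot, and variables do not carry over. Pictures are saved under pics/ and viewed, at most 10 in all, crops included, and the job is handed in when it is done.

Besides the shell and the picture viewer there is one more tool, called as a command line: name --argument value ..., lists and objects as JSON in quotes. servo_tool: Moves the arm, as the interface text tells. Its arguments: {"type":"object","properties":{"increments":{"type":"array","items":{"type":"array"}},"hand":{"type":"number"},"squeeze":{"type":"number"}},"required":["increments"]}

```bash
ls; mkdir -p pics
python3 - <<'E'
from rig import manip
import cv2
s=manip.get_state(); print({k:(v if not hasattr(v,'round') else v) for k,v in s.items()})
for c in ("top","scene"):
    im=manip.read_camera(c); cv2.imwrite(f"pics/{c}0.png",im[:,:,::-1])
    k=manip.calibration(c); print(c,k)
    for t in ("roller_a_center","plate","tray","collar"):
        print(t,[(d["centre"],d["conf"]) for d in manip.pinpoint(c,t)])
E
```

```text
pics
{'time': 0.0, 'joint_positions': array([-1.21758001,  0.43521529,  0.02500749,  1.57415592, -0.01161139,
        1.13398076, -0.07511663]), 'dq': array([-0.00161051, -0.00166313, -0.0014807 ,  0.00068619,  0.00064968,
        0.00020117,  0.00108072]), 'joint_efforts': array([ 3.75386480e-04, -6.70490742e+01,  1.02536872e+00, -3.16202009e+01,
        1.55917142e-02,  1.28927667e-02,  4.32952550e-05]), 'ee_pos': array([0.27496106, 0.56069154, 0.23850838]), 'tcp_rot': array([ 2.26000197e-01,  9.74126922e-01, -7.99678600e-04, -1.08392159e-04]), 'force': array([ 0.25881594, -0.38783055,  0.07813303]), 'wrist_torque': array([-0.0548002 ,  0.04953815,  0.03439816]), 'gripper_force': 0.0, 'opening': 1.000984351054758}
top {'fx': 465.7389299014171, 'fy': 465.7389299014171, 'cx': 313.6760270275979, 'cy': 236.4528693509739, 'cam_to_world': array([[-0.0059562 ,  0.99312675, -0.1168922 ,  0.45399009],
       [-0.99947181, -0.00964686, -0.03103289, -0.03688247],
       [-0.03194723,  0.11664562,  0.99265965,  1.01898602],
       [ 0.        ,  0.        ,  0.        ,  1.        ]])}
roller_a_center [([303.5, 281.0], 0.93)]
plate [([303.8, 251.4], 0.57)]
tray [([154.3, 271.3], 0.79)]
collar [([283.4, 195.8], 0.64), ([303.8, 280.3], 0.38)]
scene {'fx': 491.54996708512067, 'fy': 491.54996708512067, 'cx': 320.58868939904295, 'cy': 236.95280828687663, 'cam_to_world': array([[-0.27554124, -0.57033939,  0.77381523,  1.52156879],
       [ 0.96125183, -0.15637152,  0.22703053,  0.24668807],
       [-0.00848178,  0.80638758,  0.59132658,  0.79236707],
       [ 0.        ,  0.        ,  0.        ,  1.        ]])}
roller_a_center [([349.2, 279.6], 0.75), ([354.3, 228.6], 0.62)]
plate [([340.3, 251.4], 0.8)]
tray [([477.9, 266.7], 0.68)]
collar [([252.7, 306.8], 0.62)]
```

View pics/top0.png

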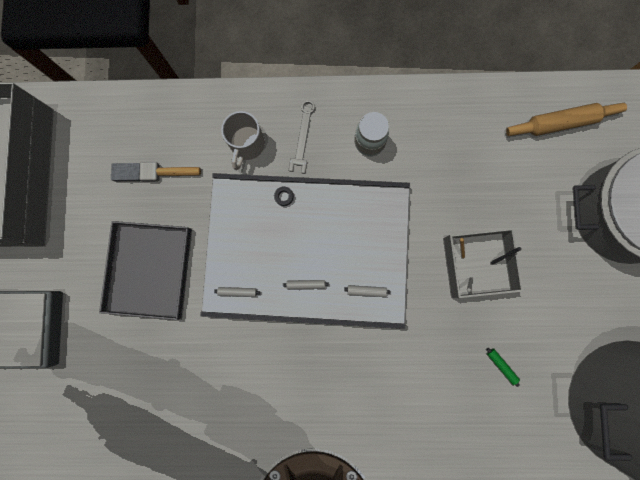

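View pics/scene0.png

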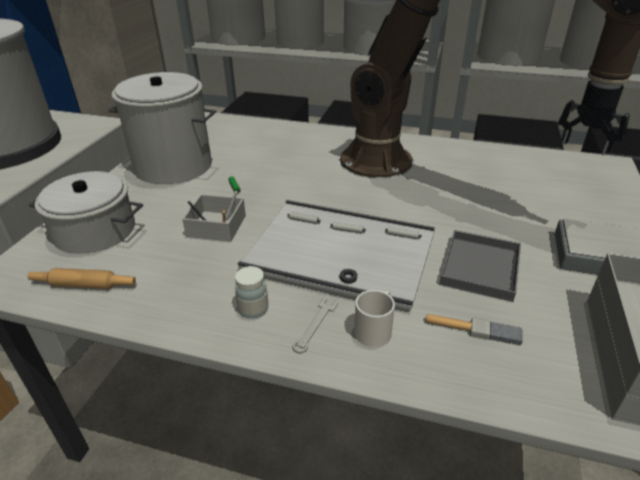

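Top view: rollers are at about (237,292), (306,285) and (367,291) on the plate. The tray is on the left at (148,270), the collar at (284,196), and the bin on the right at (482,265). The only look-alikes are the green roller at (503,367), off the plate, and the rolling pin at (566,120). I choose the three grey ones on the plate.

```bash
cat > h.py <<'E'
from rig import manip
import numpy as np, cv2
def px2w(cam,p,z,k=None):
    k=k or manip.calibration(cam); T=k["cam_to_world"]
    d=T[:3,:3]@np.array([(p[0]-k["cx"])/k["fx"],-(p[1]-k["cy"])/k["fy"],-1]); o=T[:3,3]
    return o+d*(z-o[2])/d[2]
def pose():
    s=manip.get_state(); q=s["tcp_rot"]
    from scipy.spatial.transform import Rotation as R
    return s,R.from_quat(q).as_matrix()
def totool(dw):  # world shift(m)->tool mm
    s,M=pose(); return (M.T@np.array(dw)*1000).round(1)
E
python3 - <<'E'
from h import *
im=manip.read_camera("top")
cv2.imwrite("pics/crop.png",cv2.resize(im[160:335,190:420,::-1],None,fx=3.4,fy=3.4,interpolation=cv2.INTER_CUBIC))
for t,z in (("roller_a_center",.035),("plate",.026),("tray",.004)):
    for d in manip.outline_of("top",t):
        v,u=np.nonzero(d["region"]); 
        (c,wh,a)=cv2.minAreaRect(np.c_[u,v].astype(np.float32))
        b=cv2.boxPoints((c,wh,a))
        print(t,d["conf"],d["centre"],px2w("top",d["centre"],z).round(4),wh,a,len(u))
for t in ("roller_a_center","roller_b_center","roller_c_center"):
    print(t,[(d["centre"],d["conf"]) for d in manip.boxes_of("top",t)])
for p in ((202,315),(406,326),(213,177),(409,185)): print(p,px2w("top",p,.034).round(4))
for p in ((237,292),(306,285),(367,291)): print(p,px2w("top",p,.037).round(4))
E
```

```text
roller_a_center 0.54 [303.5, 280.7] [0.4762 0.0159 0.035 ] (9.304816246032715, 44.042789459228516) 88.02507019042969 374
plate 0.87 [303.3, 250.0] [0.5419 0.0166 0.026 ] (204.389892578125, 146.16769409179688) 2.7702157497406006 27523
tray 0.96 [146.5, 271.6] [0.4992 0.3635 0.004 ] (82.45294189453125, 95.25263977050781) 6.581944942474365 7583
tray 0.24 [300.1, 140.8] [0.7907 0.0241 0.004 ] (16.27549934387207, 71.18476104736328) 9.462322235107422 588
roller_a_center [([303.7, 281.5], 0.61)]
roller_b_center [([501.8, 369.0], 0.69), ([366.3, 294.3], 0.56)]
roller_c_center [([236.3, 294.5], 0.88), ([147.5, 171.6], 0.67)]
(202, 315) [0.4058 0.2301 0.034 ]
(406, 326) [ 0.3814 -0.1962  0.034 ]
(213, 177) [0.7025 0.2125 0.034 ]
(409, 185) [ 0.6791 -0.2112  0.034 ]
(237, 292) [0.4534 0.1561 0.037 ]
(306, 285) [0.4672 0.0106 0.037 ]
(367, 291) [ 0.4539 -0.1169  0.037 ]
```

View pics/crop.png

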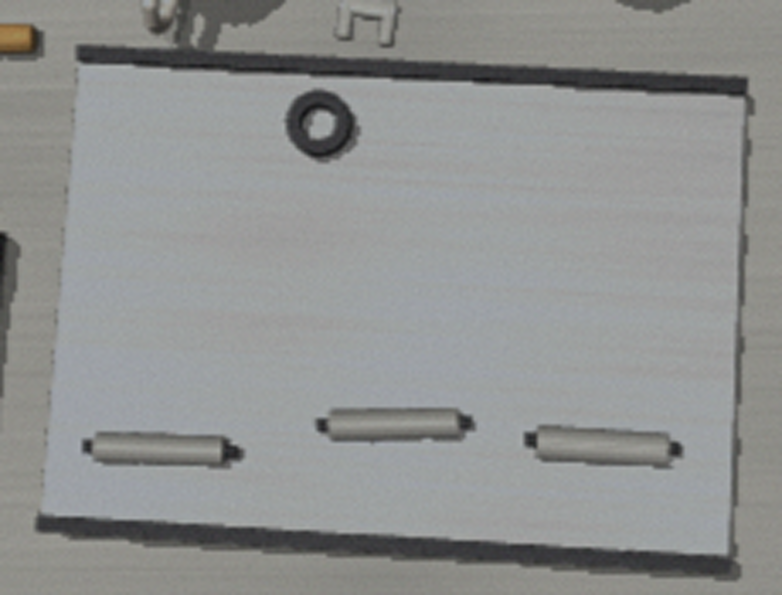

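The crop confirms three grey rollers on the plate at (237,292), (307,285) and (368,291) in top-view pixels, with pins visible at both ends. The plate outline fits 310 x 430 mm.

servo_tool --increments '[[[0,0,10],8.4],[[0,0,10],8.4],[[0,0,10],8.4],[[0,0,10],8.4],[[0,0,10],8.4],[[0,0,10],8.4],[[0,0,10],8.4],[[0,0,10],8.4]]' --hand 1 --squeeze 40

```text
time: 1.65
ee_pos: [0.2751, 0.5613, 0.159]
tcp_rot: [0.729, 0.684, 0.0, -0.0]
force: [-0.3, -1.0, 0.6]
opening: -0.003
gripper_force: 0.0
```

```bash
cat > m.py <<'E'
from h import *
f=lambda p,z=.035: px2w("top",(p[0]/3.4+190-.5*(1-1/3.4),p[1]/3.4+160-.5*(1-1/3.4)),z)
R={}
for n,b,p in (("L",((92,448),(227,449)),((87,446),(236,453))),("M",((328,425),(465,423)),((320,426),(467,423))),("R",((537,442),(672,449)),((530,439),(676,450)))):
    c=(f(b[0])+f(b[1]))/2; a=f(p[0])-f(p[1]); R[n]=(c,np.degrees(np.arctan2(-a[0],a[1])))
E
python3 - <<'E'
from m import *
for n in R: print(n,R[n][0].round(4),"roll dir deg",R[n][1].round(1))
cs=np.array([f(p,.034) for p in ((38,525),(735,572),(747,80),(80,45))]);print(cs.round(4),cs.mean(0))
s,M=pose(); print(s["time"],s["ee_pos"],M.round(3),s["force"],s["opening"],s["joint_positions"].round(2))
c,a=R["L"]; u=np.array([np.cos(np.radians(a)),np.sin(np.radians(a)),0])
t=c-.008*u; t[2]=.09; print("target",t,totool(t-s["ee_pos"]))
print(px2w("top",(148,270),.03))
E
```

```text
L [0.4544 0.1575 0.035 ] roll dir deg -3.0
M [0.4685 0.0101 0.035 ] roll dir deg 0.8
R [ 0.4546 -0.1179  0.035 ] roll dir deg -4.6
[[ 0.4078  0.2326  0.034 ]
 [ 0.3776 -0.1958  0.034 ]
 [ 0.6831 -0.2121  0.034 ]
 [ 0.7117  0.2123  0.034 ]] [0.54502362 0.00927635 0.034     ]
1.65 [0.27511967 0.56127029 0.15898683] [[ 0.064  0.998  0.   ]
 [ 0.998 -0.064  0.   ]
 [ 0.     0.    -1.   ]] [-0.34531329 -0.96744307  0.57465168] -0.002602480603415292 [-1.4   0.51  0.29  1.69 -0.17  0.97 -1.11]
target [0.44636764 0.15786819 0.09      ] [-391.7  196.7   68.9]
[0.50143213 0.35010639 0.03      ]
```

servo_tool --increments '[[[-40,20,4],-0.7],[[-40,20,4],0],[[-40,20,4],0],[[-40,20,4],0],[[-40,20,4],0],[[-40,20,4],0],[[-40,20,4],0],[[-40,20,4],0]]'

```text
time: 2.45
ee_pos: [0.4205, 0.2325, 0.1275]
tcp_rot: [0.723, 0.691, 0.0, 0.0]
force: [0.7, 1.8, -0.2]
opening: 0.001
gripper_force: 0.0
```

servo_tool --increments '[[[-18,9,5],0],[[-18,9,5],0],[[-18,9,5],0],[[-18,9,5],0],[[0,0,4],0],[[0,0,2],0],[[0,0,0],0],[[0,0,0],0]]'

```text
time: 3.25
ee_pos: [0.4522, 0.1614, 0.1014]
tcp_rot: [0.723, 0.691, 0.0, -0.0]
force: [-0.0, 0.4, -0.5]
opening: -0.002
gripper_force: 0.0
```

```bash
cat > tgt.py <<'E'
from m import *
import sys
def show(n,off=-.008,z=.056):
    s,M=pose(); c,a=R[n]; u=np.array([np.cos(np.radians(a)),np.sin(np.radians(a)),0])
    t=c+off*u; t[2]=z
    print(round(s["time"],2),s["ee_pos"].round(4),"yaw",np.degrees(np.arctan2(M[1,1],M[0,1])).round(2),"want",a.round(2),"F",s["force"].round(2),"tool move",totool(t-s["ee_pos"]))
if __name__=="__main__": show(sys.argv[1])
E
python3 - <<'E'
from tgt import *
show("L")
im=manip.read_camera("wrist"); cv2.imwrite("pics/w1.png",im[:,:,::-1])
E
```

```text
3.25 [0.4522 0.1614 0.1014] yaw -2.53 want -2.99 F [-0.03  0.44 -0.5 ] tool move [-3.8 -5.7 45.4]
```

View pics/w1.png

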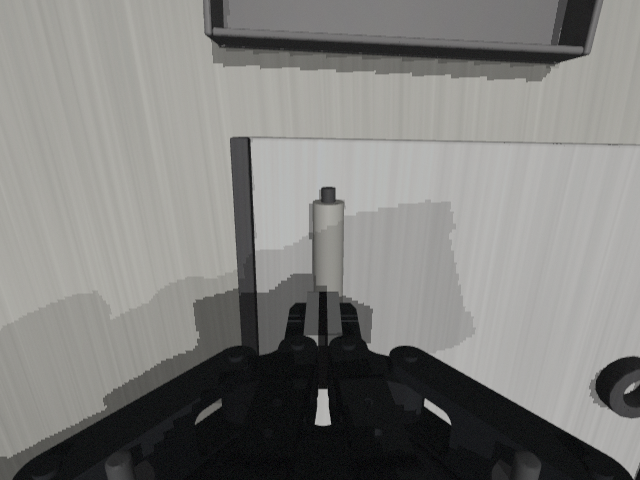

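Wrist view: shut fingertips at about (323,330), with the left roller's barrel running up from there at column 329. So the roller lies about 2–3 mm ahead of the tip, which agrees with the top-view estimate. The tips look about 20–29 mm deep.

servo_tool --increments '[[[-2,-2.9,12],0.5],[[-1.8,-2.8,12],0],[[0,0,10],0],[[0,0,6],0],[[0,0,3],0],[[0,0,2.4],0],[[0,0,0],0],[[0,0,0],0]]'

```text
time: 4.1
ee_pos: [0.4469, 0.157, 0.0561]
tcp_rot: [0.726, 0.688, 0.0, 0.0]
force: [-0.4, 0.5, 0.0]
opening: 0.002
gripper_force: 0.0
```

servo_tool --increments '[[[0,0,0.5],0],[[0,0,0.5],0],[[0,0,0.5],0],[[0,0,0.5],0],[[0,0,0.5],0],[[0,0,0.5],0],[[0,0,0],0],[[0,0,0],0]]'

```text
time: 4.9
ee_pos: [0.4466, 0.1569, 0.0529]
tcp_rot: [0.726, 0.688, 0.0, -0.0]
force: [0.0, 0.3, -0.1]
opening: 0.0
gripper_force: 0.0
```

servo_tool --increments '[[[0,0,0.25],0],[[0,0,0.25],0],[[0,0,0.25],0],[[0,0,0.25],0],[[0,0,0],0],[[0,0,0],0],[[0,0,0],0],[[0,0,0],0]]'

```text
time: 5.7
ee_pos: [0.4466, 0.1569, 0.0519]
tcp_rot: [0.726, 0.688, 0.0, 0.0]
force: [0.4, 0.2, 0.1]
opening: -0.001
gripper_force: 0.0
```

servo_tool --increments '[[[0,0,0.2],0],[[0,0,0.2],0],[[0,0,0.2],0],[[0,0,0.2],0],[[0,0,0],0],[[0,0,0],0],[[0,0,0],0],[[0,0,0],0]]'

```text
time: 6.5
ee_pos: [0.4467, 0.1569, 0.0512]
tcp_rot: [0.726, 0.688, 0.0, 0.0]
force: [-1.1, -0.7, 3.5]
opening: 0.0
gripper_force: 2.0
```

servo_tool --increments '[[[0,0,0.2],0],[[0,1.4,0],0],[[0,1.4,0],0],[[0,1.4,0],0],[[0,1.4,0],0],[[0,1.4,0],0],[[0,1.4,0],0],[[0,0,0],0]]'

```text
time: 7.3
ee_pos: [0.4558, 0.1566, 0.0512]
tcp_rot: [0.726, 0.688, 0.001, 0.0]
force: [0.3, -0.7, 6.6]
opening: -0.003
gripper_force: 3.5
```

servo_tool --increments '[[[0,1.2,0],0],[[0,1.2,0],0],[[0,1.2,0],0],[[0,1.2,0],0],[[0,1.2,0],0],[[0,1.2,0],0],[[0,0,0],0],[[0,0,0],0]]'

```text
time: 8.1
ee_pos: [0.463, 0.1563, 0.0513]
tcp_rot: [0.726, 0.688, 0.001, 0.0]
force: [0.0, -0.9, 7.5]
opening: 0.001
gripper_force: 3.4
```

servo_tool --increments '[[[0,2,0.1],0],[[0,2,0],0],[[0,2,0],0],[[0,2,0],0],[[0,2,0],0],[[0,2,0],0],[[0,2,0],0],[[0,0,0],0]]'

```text
time: 8.9
ee_pos: [0.4772, 0.1557, 0.0512]
tcp_rot: [0.726, 0.688, 0.001, 0.0]
force: [0.3, 0.2, 6.8]
opening: -0.0
gripper_force: 3.3
```

Run:
```python
from h import *
s,M=pose();print(s["ee_pos"],s["force"])
im=manip.read_camera("wrist"); cv2.imwrite("pics/w2.png",im[:,:,::-1])
```

```text
[0.47718893 0.15569408 0.05120104] [0.31228124 0.16834514 6.7545738 ]
```

View pics/w2.png

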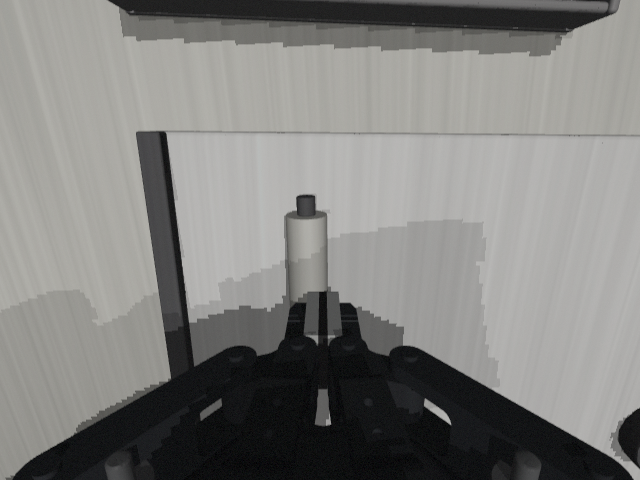

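Wrist view: the roller's barrel is now at column 306 against the tip at 323, about 7.5 mm behind the tip. It has rolled about 15 mm without slipping and the force stayed level, so the left roller is round. I'll regrip and finish the half turn.

servo_tool --increments '[[[0,0,-4],0],[[0,-7,0],0],[[0,-8,0],0],[[0,0,2],0],[[0,0,1],0],[[0,0,0.6],0],[[0,0,0.3],0],[[0,0,0],0]]'

```text
time: 9.75
ee_pos: [0.4614, 0.1561, 0.051]
tcp_rot: [0.726, 0.688, 0.0, 0.0]
force: [-0.4, 0.3, 3.9]
opening: 0.002
gripper_force: 1.8
```

servo_tool --increments '[[[0,1,0],0],[[0,3,0],0],[[0,4,0],0],[[0,5,0],0],[[0,5,0],0],[[0,5,0],0],[[0,4,0],0],[[0,1,0],0]]'

```text
time: 10.55
ee_pos: [0.4906, 0.1549, 0.0513]
tcp_rot: [0.726, 0.687, 0.001, 0.0]
force: [-0.3, 2.3, 5.6]
opening: 0.002
gripper_force: 3.0
```

servo_tool --increments '[[[0,0,-3],0],[[0,0,-12],0],[[0,0,-15],0],[[35,0,0],0],[[35,0,0],0],[[35,0,0],0],[[35,0,0],0],[[0,0,0],0]]'

```text
time: 11.35
ee_pos: [0.496, 0.3007, 0.0815]
tcp_rot: [0.724, 0.69, 0.001, -0.001]
force: [-0.4, 0.3, -0.2]
opening: 0.0
gripper_force: 0.0
```

```bash
python3 tgt.py M
```

```text
11.35 [0.496  0.3007 0.0815] yaw -2.73 want 0.79 F [-0.41  0.34 -0.18] tool move [-292.1  -21.6   24.6]
```

servo_tool --increments '[[[-42,-3,0],-3.5],[[-42,-3,0],0],[[-42,-3,0],0],[[-42,-3,0],0],[[-42,-3,0],0],[[-42,-3,0],0],[[-35,-3,0],0],[[-5,0,0],0]]'

```text
time: 12.15
ee_pos: [0.4741, -0.0029, 0.0817]
tcp_rot: [0.707, 0.707, -0.001, 0.001]
force: [0.0, 1.3, -0.0]
opening: 0.002
gripper_force: 0.0
```

Run:
```python
from tgt import *
show("M",-.009)
im=manip.read_camera("wrist"); cv2.imwrite("pics/w3.png",im[:,:,::-1])
```

```text
12.15 [ 0.4741 -0.0029  0.0817] yaw -0.02 want 0.79 F [ 0.03  1.27 -0.02] tool move [ 13.  -14.6  25.6]
```

View pics/w3.png

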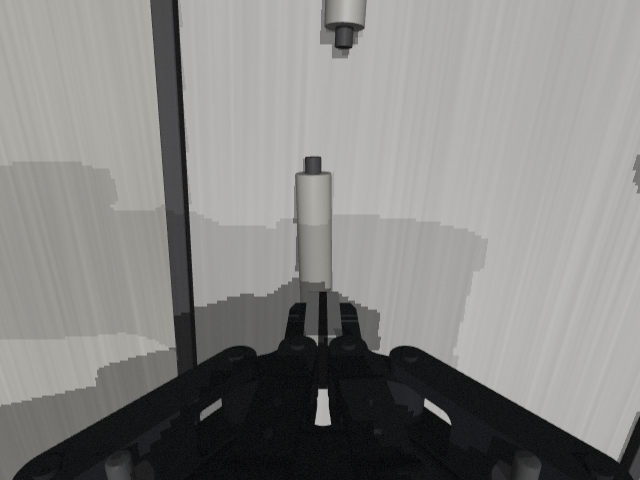

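Wrist view: the middle roller is at column 314 with the tip at 323, as computed. The left roller is ahead at (345,20), about 30 mm past its start.

servo_tool --increments '[[[4,-5,3],-0.8],[[5,-5,8],0],[[4,-4.6,8],0],[[0,0,5],0],[[0,0,2.5],0],[[0,0,1.5],0],[[0,0,0.4],0],[[0,0,0],0]]'

```text
time: 13.0
ee_pos: [0.4606, 0.0151, 0.0526]
tcp_rot: [0.7, 0.714, 0.0, 0.0]
force: [-0.0, -0.5, -0.8]
opening: 0.002
gripper_force: 0.0
```

servo_tool --increments '[[[0,0,0.3],0],[[0,0,0.3],0],[[0,0,0.3],0],[[0,0,0.3],0],[[0,0,0.2],0],[[0,0,0],0],[[0,0,0],0],[[0,0,0],0]]'

```text
time: 13.8
ee_pos: [0.4604, 0.0153, 0.0512]
tcp_rot: [0.7, 0.714, 0.0, 0.0]
force: [0.0, -0.4, 1.7]
opening: -0.0
gripper_force: 1.1
```

servo_tool --increments '[[[0,0,0.3],0],[[0,1.5,0],0],[[0,1.5,0],0],[[0,1.5,0],0],[[0,1.5,0],0],[[0,1.5,0],0],[[0,1.5,0],0],[[0,0,0],0]]'

```text
time: 14.6
ee_pos: [0.4704, 0.0154, 0.0512]
tcp_rot: [0.7, 0.714, 0.001, 0.001]
force: [-0.3, -0.6, 7.3]
opening: 0.002
gripper_force: 3.5
```

servo_tool --increments '[[[0,1,0],0],[[0,1,0],0],[[0,1,0],0],[[0,1,0],0],[[0,1,0],0],[[0,1,0],0],[[0,0,0],0],[[0,0,0],0]]'

```text
time: 15.4
ee_pos: [0.4763, 0.0155, 0.0512]
tcp_rot: [0.7, 0.714, 0.001, 0.001]
force: [-1.1, -0.2, 7.8]
opening: -0.0
gripper_force: 3.4
```

servo_tool --increments '[[[0,2,-0.1],0],[[0,2,-0.1],0],[[0,2,0],0],[[0,2,0],0],[[0,2,0],0],[[0,2,0],0],[[0,2,0],0],[[0,0,0],0]]'

```text
time: 16.2
ee_pos: [0.4903, 0.0157, 0.0514]
tcp_rot: [0.7, 0.714, 0.001, 0.001]
force: [0.1, -0.4, 5.9]
opening: -0.004
gripper_force: 3.0
```

servo_tool --increments '[[[0,0,-4],0],[[0,-7,0],0],[[0,-8,0],0],[[0,0,2],0],[[0,0,1.2],0],[[0,0,0.6],0],[[0,0,0.3],0],[[0,0,0],0]]'

```text
time: 17.0
ee_pos: [0.4745, 0.0156, 0.0509]
tcp_rot: [0.7, 0.714, 0.0, 0.0]
force: [-0.8, -0.5, 1.9]
opening: 0.002
gripper_force: 0.8
```

servo_tool --increments '[[[0,1,0],0],[[0,3,0],0],[[0,4,0],0],[[0,5,0],0],[[0,5,0],0],[[0,5,0],0],[[0,4,0],0],[[0,1,0],0]]'

```text
time: 17.8
ee_pos: [0.5039, 0.0161, 0.0514]
tcp_rot: [0.7, 0.714, 0.001, 0.001]
force: [0.1, -0.0, 6.0]
opening: 0.005
gripper_force: 3.0
```

servo_tool --increments '[[[0,0,-3],0],[[0,0,-12],0],[[0,0,-15],0],[[-30,-15,0],5.5],[[-35,-15,0],0],[[-35,-15,0],0],[[-25,-8,0],0],[[0,0,0],0]]'

```text
time: 18.6
ee_pos: [0.4412, -0.1096, 0.0818]
tcp_rot: [0.735, 0.678, -0.0, 0.0]
force: [-1.0, 0.1, -0.3]
opening: 0.002
gripper_force: 0.0
```

Run:
```python
from tgt import *
show("R",-.009,.053)
im=manip.read_camera("wrist"); cv2.imwrite("pics/w4.png",im[:,:,::-1])
```

```text
18.6 [ 0.4412 -0.1096  0.0818] yaw -4.64 want -4.64 F [-1.    0.11 -0.32] tool move [-7.2  5.  28.8]
```

View pics/w4.png

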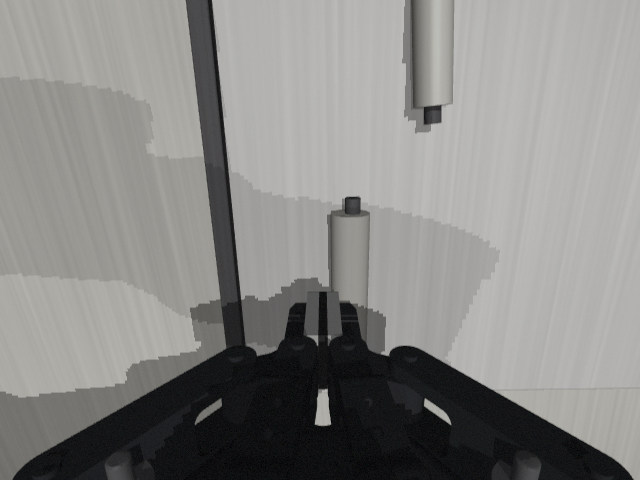

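Wrist view: the right roller is at column 350, about 13 mm ahead of the tip at 323. The middle roller has been rolled forward and lies at (432,60).

servo_tool --increments '[[[-3,2,3],0],[[-4,3,8],0],[[0,0,8],0],[[0,0,5],0],[[0,0,2.5],0],[[0,0,2],0],[[0,0,0.5],0],[[0,0,0],0]]'

```text
time: 19.45
ee_pos: [0.4474, -0.1132, 0.052]
tcp_rot: [0.733, 0.68, 0.0, -0.0]
force: [-0.7, 0.9, 1.1]
opening: 0.003
gripper_force: 0.4
```

servo_tool --increments '[[[0,0,0.3],0],[[0,0,0.3],0],[[0,0,0.3],0],[[0,0,0.3],0],[[0,0,0.2],0],[[0,0,0],0],[[0,0,0],0],[[0,0,0],0]]'

```text
time: 20.25
ee_pos: [0.4476, -0.1133, 0.0509]
tcp_rot: [0.733, 0.68, 0.0, 0.0]
force: [-1.3, 2.0, 8.5]
opening: -0.002
gripper_force: 4.3
```

servo_tool --increments '[[[0,0,-0.4],0],[[0,1.2,0],0],[[0,1.2,0],0],[[0,1.2,0],0],[[0,1.2,0],0],[[0,1.2,0],0],[[0,0,0],0],[[0,0,0],0]]'

```text
time: 21.05
ee_pos: [0.4541, -0.1137, 0.0516]
tcp_rot: [0.733, 0.68, 0.001, 0.0]
force: [-1.9, 2.7, 11.3]
opening: -0.002
gripper_force: 5.7
```

servo_tool --increments '[[[0,0,-0.4],0],[[0,1,-0.15],0],[[0,1,-0.15],0],[[0,1,-0.15],0],[[0,1,-0.15],0],[[0,1,-0.15],0],[[0,1,-0.15],0],[[0,0,0],0]]'

```text
time: 21.85
ee_pos: [0.46, -0.1141, 0.0527]
tcp_rot: [0.733, 0.68, 0.001, 0.0]
force: [-1.2, 2.4, 7.7]
opening: 0.001
gripper_force: 4.0
```

servo_tool --increments '[[[0,1,-0.2],0],[[0,1,-0.15],0],[[0,1,-0.1],0],[[0,1,-0.1],0],[[0,1,-0.1],0],[[0,1,-0.1],0],[[0,1,-0.1],0],[[0,0,0],0]]'

```text
time: 22.65
ee_pos: [0.467, -0.1146, 0.0535]
tcp_rot: [0.733, 0.68, 0.001, 0.0]
force: [0.2, 2.4, 6.5]
opening: -0.003
gripper_force: 3.1
```

servo_tool --increments '[[[0,1,-0.1],0],[[0,1,-0.05],0],[[0,1,-0.05],0],[[0,1,-0.05],0],[[0,1,-0.05],0],[[0,1,0],0],[[0,1,0],0],[[0,0,0],0]]'

```text
time: 23.45
ee_pos: [0.4741, -0.1151, 0.0538]
tcp_rot: [0.733, 0.68, 0.001, 0.0]
force: [0.2, 2.1, 6.5]
opening: -0.001
gripper_force: 3.1
```

servo_tool --increments '[[[0,1,0],0],[[0,1,0],0],[[0,1,0],0],[[0,1,0.05],0],[[0,1,0.05],0],[[0,1,0.05],0],[[0,0,0],0],[[0,0,0],0]]'

```text
time: 24.25
ee_pos: [0.4804, -0.1155, 0.0537]
tcp_rot: [0.733, 0.68, 0.001, 0.001]
force: [0.8, 2.5, 6.2]
opening: 0.004
gripper_force: 2.7
```

servo_tool --increments '[[[0,1,0.05],0],[[0,1,0.05],0],[[0,1,0.05],0],[[0,1,0.05],0],[[0,0,0],0],[[0,0,0],0],[[0,0,0],0],[[0,0,0],0]]'

```text
time: 25.05
ee_pos: [0.4837, -0.1158, 0.0532]
tcp_rot: [0.733, 0.68, 0.0, 0.0]
force: [0.8, 4.8, 5.6]
opening: 0.002
gripper_force: 2.7
```

Run:
```python
from h import *
s,M=pose();print(s["ee_pos"],s["force"])
im=manip.read_camera("wrist"); cv2.imwrite("pics/w5.png",im[:,:,::-1])
```

```text
[ 0.48373877 -0.11584809  0.05316028] [0.79270456 4.78884913 5.60926081]
```

View pics/w5.png

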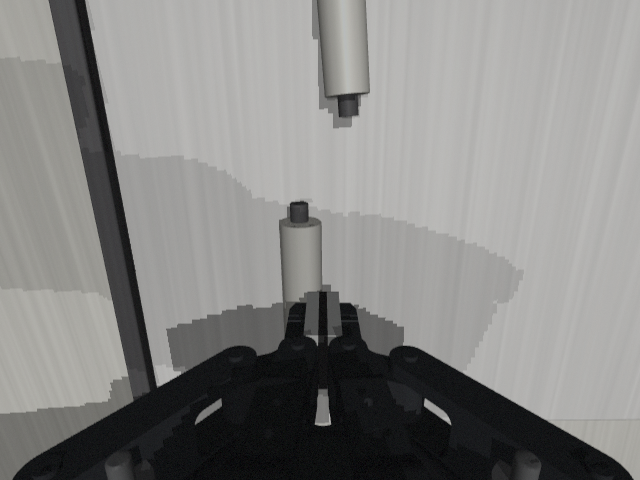

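Wrist view: the roller is at column 301, about 10 mm behind the tip. It has turned about 115°, past its crest, and the force and height readings show a rise of about 2.4 mm. This is the wobbly one. I'll regrip and finish.

servo_tool --increments '[[[0,0,-2],0],[[0,-6,-2],0],[[0,-6,0],0],[[0,0,0],0],[[0,0,0],0],[[0,0,0],0],[[0,0,0],0],[[0,0,0],0]]'

```text
time: 25.9
ee_pos: [0.4714, -0.1152, 0.057]
tcp_rot: [0.733, 0.68, 0.0, 0.0]
force: [0.3, -0.0, -0.4]
opening: -0.001
gripper_force: 0.0
```

servo_tool --increments '[[[0,0,0],0],[[0,0,0],0],[[0,0,0],0],[[0,0,0],0],[[0,0,0],0],[[0,0,0],0],[[0,0,0],0],[[0,0,0],0]]'

```text
time: 26.7
ee_pos: [0.4713, -0.1152, 0.057]
tcp_rot: [0.733, 0.68, 0.0, -0.0]
force: [-0.7, 0.0, 0.1]
opening: -0.0
gripper_force: 0.0
```

```bash
cat > seg.py <<'E'
from h import *
im=manip.read_camera("wrist")
r=im[245,230:420].astype(int).mean(1)
print(r.astype(int).tolist()); print([ (d["centre"],d["conf"]) for d in manip.boxes_of("wrist","roller_a_center")], pose()[0]["ee_pos"])
E
python3 seg.py
```

```text
[165, 164, 162, 161, 159, 159, 159, 159, 161, 165, 165, 165, 165, 163, 163, 162, 162, 162, 161, 161, 161, 164, 165, 164, 163, 162, 162, 161, 160, 160, 161, 162, 162, 163, 163, 163, 161, 161, 159, 159, 159, 159, 158, 157, 158, 159, 160, 159, 160, 159, 160, 162, 164, 163, 164, 163, 164, 163, 163, 163, 164, 163, 162, 163, 162, 163, 164, 164, 165, 164, 165, 167, 165, 166, 165, 164, 164, 89, 82, 76, 92, 102, 111, 114, 118, 123, 125, 130, 135, 138, 140, 141, 144, 144, 145, 147, 150, 152, 152, 154, 154, 155, 156, 157, 158, 157, 157, 154, 151, 150, 148, 145, 139, 136, 131, 127, 120, 106, 127, 164, 163, 161, 161, 162, 160, 162, 161, 160, 161, 162, 163, 163, 164, 165, 166, 165, 165, 165, 162, 163, 166, 168, 169, 167, 166, 166, 166, 165, 166, 164, 161, 160, 162, 164, 163, 162, 161, 158, 159, 161, 162, 164, 165, 165, 164, 163, 163, 163, 164, 164, 165, 168, 169, 168, 164, 162, 162, 164, 165, 165, 162, 161, 160, 162, 163, 163, 163, 164, 165, 163]
[([374.8, 53.9], 0.64)] [ 0.47132412 -0.11518983  0.05701224]
```

servo_tool --increments '[[[0,-3,0],0],[[0,-2.5,0],0],[[0,0,1.5],0],[[0,0,1],0],[[0,0,0.6],0],[[0,0,0.4],0],[[0,0,0.2],0],[[0,0,0],0]]'

```text
time: 27.6
ee_pos: [0.4661, -0.1148, 0.0535]
tcp_rot: [0.733, 0.68, 0.0, 0.0]
force: [0.0, 0.5, 4.8]
opening: 0.0
gripper_force: 2.5
```

servo_tool --increments '[[[0,1,0.1],0],[[0,1,0.1],0],[[0,1,0.1],0],[[0,1,0.1],0],[[0,1,0.1],0],[[0,1,0.1],0],[[0,1,0.1],0],[[0,0,0],0]]'

```text
time: 28.4
ee_pos: [0.4739, -0.1153, 0.0531]
tcp_rot: [0.733, 0.68, 0.001, 0.001]
force: [2.0, 0.5, 6.8]
opening: -0.005
gripper_force: 3.5
```

servo_tool --increments '[[[0,1,0.1],0],[[0,1,0.1],0],[[0,1,0.1],0],[[0,1,0.1],0],[[0,1,0.1],0],[[0,1,0.1],0],[[0,1,0.1],0],[[0,0,0],0]]'

```text
time: 29.2
ee_pos: [0.4811, -0.1158, 0.0525]
tcp_rot: [0.733, 0.68, 0.001, 0.001]
force: [0.4, 1.4, 7.1]
opening: -0.002
gripper_force: 3.4
```

servo_tool --increments '[[[0,1,0.05],0],[[0,1,0.1],0],[[0,1,0.1],0],[[0,1,0.1],0],[[0,1,0.1],0],[[0,1,0.1],0],[[0,1,0.1],0],[[0,0,0],0]]'

```text
time: 30.0
ee_pos: [0.4879, -0.1163, 0.0517]
tcp_rot: [0.733, 0.68, 0.001, 0.001]
force: [1.4, 0.3, 5.3]
opening: -0.004
gripper_force: 2.9
```

servo_tool --increments '[[[0,1,0.1],0],[[0,1,0.1],0],[[0,1,0.1],0],[[0,1,0.05],0],[[0,1,0.05],0],[[0,0,0],0],[[0,0,0],0],[[0,0,0],0]]'

```text
time: 30.8
ee_pos: [0.4922, -0.1166, 0.0513]
tcp_rot: [0.733, 0.68, 0.0, 0.0]
force: [-0.0, 1.6, 7.8]
opening: -0.001
gripper_force: 4.0
```

servo_tool --increments '[[[0,0,-2],0],[[0,0,-8],0],[[0,0,-15],0],[[-3,-5,-15],0],[[0,0,0],0],[[0,0,0],0],[[0,0,0],0],[[0,0,0],0]]' --hand -0.1

```text
time: 31.6
ee_pos: [0.4862, -0.1192, 0.0904]
tcp_rot: [0.733, 0.68, -0.0, -0.0]
force: [-0.5, -0.6, 1.1]
opening: 0.55
gripper_force: 0.0
```

Run:
```python
from h import *
print(pose()[0]["ee_pos"],pose()[0]["opening"],manip.get_state()["time"])
im=manip.read_camera("wrist"); cv2.imwrite("pics/w6.png",im[:,:,::-1])
```

```text
[ 0.48623063 -0.1192223   0.090446  ] 0.549952889967139 31.6
```

View pics/w6.png

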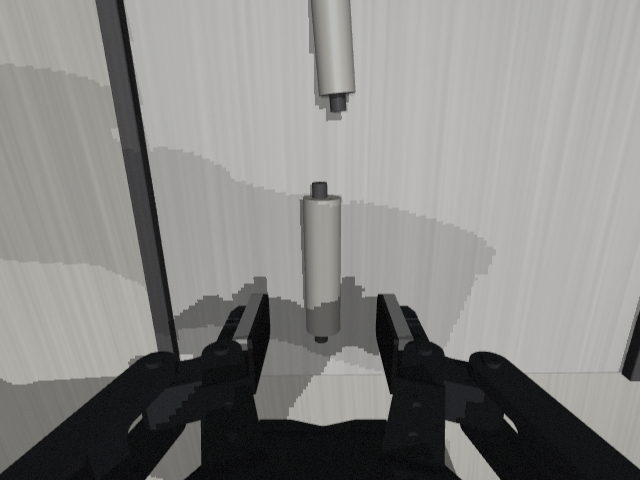

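Wrist view: the roller (321,268) lies centred between the open pads (columns 265 and 380) and aligned with them.

Run:
```python
from h import *
s,M=pose()
for p in ((321,198),(323,335)): print(px2w("wrist",p,.037).round(4))
c=(px2w("wrist",(321,198),.037)+px2w("wrist",(323,335),.037))/2; c[2]=.036
print(c,totool(c-s["ee_pos"]))
print("tray",px2w("top",(146.5,271),.004))
for p in ((107,224),(191,228),(183,317),(103,312)): print(px2w("top",p,.03).round(4))
```

```text
[ 0.4891 -0.0771  0.037 ]
[ 0.484  -0.1605  0.037 ]
[ 0.48654634 -0.1188227   0.036     ] [ 0.4  0.3 54.4]
tray [0.50050525 0.36354293 0.004     ]
[0.6021 0.444  0.03  ]
[0.5914 0.2593 0.03  ]
[0.4016 0.2716 0.03  ]
[0.4128 0.4439 0.03  ]
```

servo_tool --increments '[[[0,0,12],0],[[0,0,14],0],[[0,0,12],0],[[0,0,8],0],[[0,0,5],0],[[0,0,2.4],0],[[0,0,0],0],[[0,0,0],0]]'

```text
time: 32.45
ee_pos: [0.4868, -0.1194, 0.0378]
tcp_rot: [0.733, 0.68, 0.0, 0.0]
force: [-0.2, -0.3, 0.0]
opening: 0.55
gripper_force: 0.0
```

servo_tool --increments '[[[0,0,0],0],[[0,0,0],0],[[0,0,0],0],[[0,0,0],0],[[0,0,0],0],[[0,0,0],0],[[0,0,0],0],[[0,0,0],0]]' --hand 1 --squeeze 30

```text
time: 33.25
ee_pos: [0.4868, -0.1194, 0.0376]
tcp_rot: [0.733, 0.68, 0.0, 0.0]
force: [0.2, 0.3, 3.8]
opening: 0.221
gripper_force: 30.7
```

servo_tool --increments '[[[0,0,-3],0],[[0,0,-8],0],[[0,0,-14],0],[[0,0,-15],0],[[0,0,-15],0],[[0,0,-10],0],[[0,0,-3],0],[[0,0,0],0]]' --squeeze 40

```text
time: 34.05
ee_pos: [0.4866, -0.1193, 0.1057]
tcp_rot: [0.733, 0.68, 0.0, 0.0]
force: [-0.4, 0.8, -2.2]
opening: 0.216
gripper_force: 39.5
```

servo_tool --increments '[[[10,0,0],0],[[22,-1.5,0],0],[[34,-2,0],0],[[40,-2,0],0],[[40,-2,0],0],[[40,-2,0],0],[[40,-2,0],0],[[40,-2,0],0]]'

```text
time: 34.85
ee_pos: [0.4921, 0.1492, 0.1047]
tcp_rot: [0.733, 0.68, -0.001, -0.0]
force: [0.5, 0.1, -1.8]
opening: 0.223
gripper_force: 39.5
```

servo_tool --increments '[[[40,-2,0],0],[[40,-2,0],0],[[38,-2,0],0],[[30,-1.5,0],0],[[20,-1,0],0],[[10,0,0],0],[[0,0,0],0],[[0,0,0],0]]'

```text
time: 35.65
ee_pos: [0.4983, 0.3232, 0.1052]
tcp_rot: [0.734, 0.679, -0.001, 0.0]
force: [0.2, -0.3, -1.8]
opening: 0.219
gripper_force: 39.5
```

Run:
```python
from h import *
s,M=pose(); print(s["time"],s["ee_pos"],s["opening"],s["gripper_force"],s["force"],"to",totool(np.array([.502,.355,.024])-s["ee_pos"]))
```

```text
35.65 [0.49826686 0.32316639 0.10521667] 0.21940110321053577 39.53922003507614 [ 0.23315807 -0.34406401 -1.75489391] to [32.1  1.3 81.2]
```

servo_tool --increments '[[[8,1,4],0],[[12,0,10],0],[[12,0,15],0],[[0,0,18],0],[[0,0,18],0],[[0,0,12],0],[[0,0,6],0],[[0,0,0],0]]'

```text
time: 36.45
ee_pos: [0.501, 0.3567, 0.0213]
tcp_rot: [0.733, 0.68, -0.001, -0.0]
force: [0.2, 0.1, -1.7]
opening: 0.218
gripper_force: 39.5
```

servo_tool --increments '[[[0,0,1],0],[[0,0,1],0],[[0,0,1],0],[[0,0,0.5],0],[[0,0,0.5],0],[[0,0,0.5],0],[[0,0,0],0],[[0,0,0],0]]'

```text
time: 37.25
ee_pos: [0.5014, 0.3569, 0.018]
tcp_rot: [0.733, 0.68, 0.0, -0.0]
force: [0.4, 1.1, -1.9]
opening: 0.222
gripper_force: 39.5
```

servo_tool --increments '[[[0,0,0.5],0],[[0,0,0.5],0],[[0,0,0.5],0],[[0,0,0.3],0],[[0,0,0.3],0],[[0,0,0],0],[[0,0,0],0],[[0,0,0],0]]'

```text
time: 38.05
ee_pos: [0.5014, 0.3569, 0.0161]
tcp_rot: [0.733, 0.68, 0.0, -0.0]
force: [-2.0, -1.0, 4.1]
opening: 0.216
gripper_force: 40.0
```

Contact with the tray floor. Opening and retreating.

servo_tool --increments '[[[0,0,0],0],[[0,0,0],0],[[0,0,0],0],[[0,0,0],0],[[0,0,0],0],[[0,0,0],0],[[0,0,0],0],[[0,0,0],0]]' --hand 0

```text
time: 38.85
ee_pos: [0.5015, 0.3569, 0.0159]
tcp_rot: [0.733, 0.68, 0.0, -0.0]
force: [0.0, 0.6, 0.1]
opening: 0.502
gripper_force: 0.0
```

servo_tool --increments '[[[0,0,-5],0],[[0,0,-10],0],[[0,0,-20],0],[[0,0,-30],0],[[0,0,-35],0],[[0,0,-30],0],[[0,0,-20],0],[[0,0,0],0]]'

```text
time: 39.65
ee_pos: [0.5032, 0.3578, 0.1701]
tcp_rot: [0.733, 0.68, 0.003, 0.0]
force: [0.6, 0.4, -0.2]
opening: 0.499
gripper_force: 0.0
```

servo_tool --increments '[[[20,-20,0],0],[[30,-30,0],0],[[30,-30,0],0],[[30,-30,0],0],[[30,-30,0],0],[[10,-10,0],0],[[0,0,0],0],[[0,0,0],0]]'

```text
time: 40.45
ee_pos: [0.3639, 0.5166, 0.1656]
tcp_rot: [0.733, 0.68, -0.0, 0.001]
force: [-0.6, 0.6, -1.0]
opening: 0.496
gripper_force: 0.0
```

Run:
```python
from h import *
im=manip.read_camera("top"); cv2.imwrite("pics/top2.png",im[:,:,::-1]); print(manip.get_state()["time"],manip.get_state()["force"])
```

```text
40.5 [ 0.20616532  0.68468704 -0.11922651]
```

View pics/top2.png

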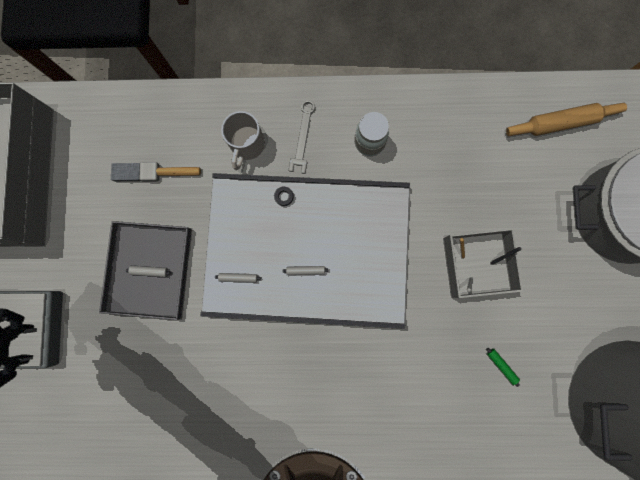

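The top view shows the wobbly roller in the tray at (148,271). The two round ones lie on the plate at (237,278) and (306,271), each about 14 px (30 mm) forward of its start. Nothing else has moved.

```bash
python3 -c "
from rig import manip
print(manip.sign_off())"
```

```text
the job is handed in; nothing more can be done
None
```

The right-hand roller was the one out of round (its top rose about 2 mm); it now lies in the scrap tray, the two true ones are on the plate, and the job was handed in at about 40 s, though no verdict came back.

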